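# Seat the temperature probe in the clear well of the dry-block heater

### The arm

A 6-joint arm with a two-finger parallel gripper is mounted at the origin on the work surface. World frame = base frame: x ahead of the robot, y to its left, z up, the work surface at z = 0. Lengths are in m, angles in rad, forces in N, time in s.
With the tool pointing down it reaches from about 0.325 to 0.775 m from the base axis. Payload 5.5 kg.
Tool frame: the origin (TCP) lies midway between the tips of the shut fingers; the grasp point (between the pads) lies 19 mm behind it; z points along the fingers, y is the line along which they close (so a half turn about z gives the same grasp; the last joint's range is limited). The gripper opens to 85 mm and grips with 20 to 120 N. Pads are 22 mm wide; open, the fingers measure 114 mm over their backs; the gripper's body (76 mm by 85 mm) begins 54 mm behind the grasp point. The pads swing forward as they close: fully open they stand 13 mm farther back than shut.
Start: joints at [1.103, 0.091, 1.231, -0, 1.82, -0.057], TCP at [0.24, 0.55, 0.192] pointing down, gripper open.
Joint ranges: [-2.87, 2.87], [-0.86, 2.18], [0.17, 2.46], [-1.51, 4.65], [0.06, 2.69], [-2.65, 2.65]. Speed limits (rad/s): [2.57, 2.57, 3.01, 3.14, 3.14, 3.14].

### API

Orientations are given as a rotation vector (axis times angle).
In Python, from plant import ctrl, viewer gives the robot as it stands. The module is installed in compiled form; this text tells all that it offers.
- The arm moves only by the tool carry_out, never from a script. Its argument "targets" is a list of rows, each a list of 7 numbers: the shift along the tool's x, y, z in mm, then the turn, a rotation vector about the tool's x, y, z in rad, then the finger opening in mm, from 0 to 85.4. A call has 1 to 12 rows; each row shifts and turns the commanded pose from where the row before left it, along the tool's axes as they then stand; what a row does not reach is not made up. A row lasts 1/12 s, in which the tool goes at most 41.7 mm and 7.16 degrees, less where a joint would pass 70% of its speed; a pose out of reach is approached as far as the arm can. A call with a gripper value outside its range is refused whole. The fingers move at their own pace and stop on an object; "newtons" is the grip in N (left out, the last holds). Time passes only in rows, so rows that do not move let the fingers close. It gives the time, the measured TCP pose, the force, the opening and the grip force at its end, in the units of the state.
- ctrl.get_obs(): the state, without advancing time (a new reading comes with each control period).
- viewer.camera(name): name is "scene" or "top" or "wrist"; returns (picture, depth): 400x640x3 uint8, blue, green, red; 400x640 float32, m along the optical axis (not along the pixel's ray), 0 where there is no reading.
- viewer.camera_params(name): a dict with "K" (3x3 intrinsics, pixels), "dist_coeffs" ([k1, k2, p1, p2, k3] as OpenCV has them; the pictures are not rectified), "position" and "attitude" of the camera in the world; the wrist camera has in their place "T_tool_cam" (4x4, takes a point from camera to tool coordinates, whose origin is the TCP and whose axes are the flange's). Camera axes: x right, y down, z forward; pixel columns grow to the right and rows downward; lengths in m; the calibration is good to about 2 mm. A picture is of the moment at which its call begins: read the wrist's pose just before it. camera_params takes no time and is no camera call.
- ctrl.sign_off(): hands the job in; it is judged then, once.
The state is a dict: "clock": time; "joints": joint angles; "qvel": joint speeds; "joint_efforts": joint torques, N m; "eef_pos": TCP position; "eef_rot": TCP orientation; "force": force on the tool from outside, world axes, zero at the start; "ft_torque": the same for the moment, N m; "finger_gap": finger opening in m; "grasp_force": force on a finger pad.
Only numpy, scipy, OpenCV 4.12 (cv2) and the standard library are available. Lean on these libraries where they do the work, as an engineer would, in place of code of your own. Each camera call takes 0.05 s, during which the arm holds its last target. There are 200 camera calls.

### The job

Take the cordless temperature probe out of its wooden stand and seat it fully home in the dry-block heater, upright with its collar down on the metal block, and let go of it. Only one of the heater's three wells is clear to the bottom; the other two look the same but have a slug stuck halfway down, a different two each day, so find the clear one by feel. Do not knock over the glass beaker or the glass graduate.

Things in the scene. Friction and masses are not known exactly. Their poses are not given: they have to be found in the camera images.
- probe: The probe, 136 mm long, 0.12 kg, upright in the stand at the start. Origin: lower tip of the stem; z runs up along the probe. Steel stem 10 mm thick (tip tapers to 7 mm over the last 3 mm), 78 mm long; then a steel collar 28 mm wide, z = 78 to 84 mm; then a black square handle 22 x 22 mm, z = 84 to 136 mm, its sides along the probe's x and y.
- stand: The wooden probe stand, a fixed block 70 x 70 mm and 92 mm tall; origin at the centre of its underside. One round hole, 11.5 mm wide and 82 mm deep, in the middle of its top holds the probe, whose collar rests on the top.
- heater: The dry-block heater, a fixed white bench unit 180 mm (x) by 186 mm (y); origin: centre of its underside. In its middle a bare aluminium block, 64 mm (x) by 170 mm (y), flat top 92 mm above the table; the white housing beside it is 70 to 84 mm high. Three equal round wells in the block's top, in a row along y, 45 mm apart.
- well0 (a point): Centre of the mouth of the well at heater y = -45 mm, level with the block's top (92 mm). Well 11.5 mm wide, 2 mm chamfer. If clear it is 82 mm deep, and the collar stops on the block with the stem's tip 78 mm down; with a slug stuck inside, the tip stops 42 mm down.
- well1 (a point): The same for the middle well (y = 0).
- well2 (a point): The same for the well at y = +45 mm.
- beaker: Glass beaker, a bystander: 60 mm wide, 75 mm tall, standing loose; origin under its centre.
- graduate: Glass graduated cylinder, a bystander: foot 68 mm wide, column 38 mm wide, 180 mm tall, standing loose; origin under its centre.
Mind the look-alikes: they are no part of the job. Of the things like the probe, leave any that is yellow; of the rest the smaller one is meant.

How it is judged:
On the way:
1. the probe is drawn out of its stand (height (world z) of probe above 0.093 m), for 0.1 s.
At the end, for the whole second after the job is handed in: The probe stands at rest in one of the heater's wells, released, its stem's tip at least 73 mm below the block's top (fully home is 78 mm) and within 6 mm of the well's axis, upright within 0.08 rad (z of probe in the frame of heater below 0.019 m and (horizontal distance between probe and well0 below 0.006 m or horizontal distance between probe and well1 below 0.006 m or horizontal distance between probe and well2 below 0.006 m) and angle between the z axis of probe and the z axis of heater, either way round below 0.08 rad and linear speed of probe below 0.02 m/s and contact force between probe and the fingers below 0.1 N); the robot touches nothing.
It fails at once if the glass beaker is knocked over (angle between beaker's own z axis and vertical above 0.5 rad).
It fails at once if the glass graduate is knocked over (angle between graduate's own z axis and vertical above 0.5 rad).
It also fails if it takes over 58 s, if anything falls off the work surface, if the arm or the gripper's body presses on something with over 40 N, if the wrist force passes 120 N, or if a joint passes its speed limit or range.

## Working session

There is one attempt and no reset: what is moved stays moved. The work goes in short steps, Python scripts to look and compute and a tool call to move; the robot and the scene stay as the last step left them, time stands still between calls to the robot, and variables do not carry over. Pictures are saved under pics/ and viewed, at most 10 in all, crops included, and the job is handed in when it is done.

Besides the shell and the picture viewer there is one more tool, called after "Request:" as name([rows], argument=value, ...), one row to a line, values as JSON. carry_out: Moves the arm, as the interface text tells. Its arguments: {"type":"object","properties":{"targets":{"type":"array","items":{"type":"array","items":{"type":"number"}}},"newtons":{"type":"number"}},"required":["targets"]}

```bash
mkdir -p pics
cat > h.py <<'E'
import numpy as np,cv2
from scipy.spatial.transform import Rotation as R
from plant import ctrl,viewer
def snap(n,f):
    o=ctrl.get_obs(); p,d=viewer.camera(n); cv2.imwrite('pics/%s.png'%f,p); np.savez('pics/%s.npz'%f,p=p,d=d,pos=o['eef_pos'],rot=o['eef_rot']); return p,d,o
def cloud(n,f):
    z=np.load('pics/%s.npz'%f); d=z['d']; c=viewer.camera_params(n)
    K=np.array(c['K']); v,u=np.mgrid[0:400,0:640]
    q=cv2.undistortPoints(np.stack([u,v],-1).reshape(-1,1,2).astype(float),K,np.array(c['dist_coeffs'])).reshape(400,640,2)
    P=np.dstack([q[...,0]*d,q[...,1]*d,d])
    if n=='wrist':
        T=np.array(c['T_tool_cam']); P=P@T[:3,:3].T+T[:3,3]
        P=P@R.from_rotvec(z['rot']).as_matrix().T+z['pos']
    else:
        A=np.array(c['attitude']); 
        M=A if A.shape==(3,3) else (R.from_rotvec(A).as_matrix() if A.size==3 else R.from_quat(A).as_matrix())
        P=P@M.T+np.array(c['position'])
    P[d==0]=np.nan
    return P
E
python3 - <<'E'
from h import *
for n in('scene','top','wrist'):
    snap(n,n+'0'); print({k:np.round(v,3).tolist() for k,v in viewer.camera_params(n).items()})
print(ctrl.get_obs())
P=cloud('top','top0');print(P[50::100,60::130].round(3).tolist())
a=cv2.imread('pics/scene0.png');b=cv2.imread('pics/top0.png')
E
```

```text
{'K': [[375.659, 0.0, 320.5], [0.0, 375.659, 189.88], [0.0, 0.0, 1.0]], 'dist_coeffs': [-0.024, 0.0, 0.0, 0.0, 0.0], 'position': [0.877, -0.381, 0.587], 'attitude': [-2.273, -0.712, 0.307]}
{'K': [[409.362, 0.0, 327.358], [0.0, 409.362, 195.809], [0.0, 0.0, 1.0]], 'dist_coeffs': [-0.1, 0.0, 0.0, 0.0, 0.0], 'position': [0.405, 0.038, 1.034], 'attitude': [-2.123, 2.133, -0.217]}
{'K': [[325.741, 0.0, 319.201], [0.0, 325.741, 200.998], [0.0, 0.0, 1.0]], 'dist_coeffs': [0.01, 0.0, 0.0, 0.0, 0.0], 'T_tool_cam': [[-0.001, -0.953, -0.304, 0.078], [1.0, -0.001, -0.0, -0.0], [-0.0, -0.304, 0.953, -0.181], [0.0, 0.0, 0.0, 1.0]]}
{'clock': 0.15, 'joints': array([ 1.10330904e+00,  9.16910542e-02,  1.23163753e+00,  6.71615241e-06,
        1.81980895e+00, -5.66894086e-02]), 'qvel': array([ 0.00076122, -0.00142208, -0.00256059,  0.00030551,  0.00087537,
       -0.00021344]), 'joint_efforts': array([ 1.25245628e-03, -4.59371209e+01, -4.18527174e+01, -6.27630948e-05,
        9.55306023e-03, -2.23618184e-05]), 'eef_pos': array([0.23946944, 0.54982943, 0.19089163]), 'eef_rot': array([-6.40666468e-01, -3.07515708e+00,  2.34087103e-03]), 'force': array([-0.03684665, -0.39940163, -0.24866295]), 'ft_torque': array([ 0.04682271, -0.0396985 , -0.03421665]), 'grasp_force': 0.0, 'finger_gap': 0.08530149244929493}
[[[1.507, 1.366, -0.758], [1.471, 0.677, -0.748], [1.465, 0.044, -0.751], [1.477, -0.595, -0.758], [1.507, -1.291, -0.758]], [[0.726, 0.738, 0.024], [0.728, 0.387, 0.001], [0.726, 0.042, -0.002], [0.726, -0.304, 0.0], [0.731, -0.68, -0.003]], [[0.462, 0.724, -0.002], [0.465, 0.373, -0.004], [0.465, 0.043, -0.004], [0.462, -0.288, -0.002], [0.452, -0.605, 0.057]], [[0.208, 0.704, -0.002], [0.22, 0.362, 0.001], [0.222, 0.044, 0.0], [0.215, -0.277, -0.002], [0.199, -0.62, -0.0]]]
```

View pics/top0.png

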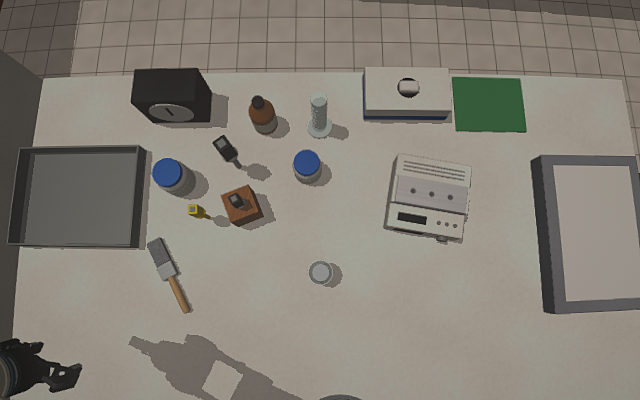

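View pics/scene0.png

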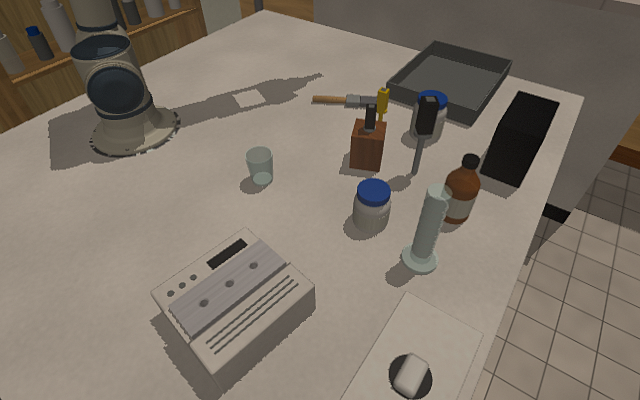

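The top view shows the probe in its stand at about (238,200), with the yellow look-alike at (196,211) and the bigger one at (227,150). The heater wells are at about (413,190), (432,194) and (451,198). The beaker is at (320,272) and the graduate at (319,115).

Run:
```python
from h import *
def ray(n,px,z):
    c=viewer.camera_params(n);q=cv2.undistortPoints(np.array([[px]],float),np.array(c['K']),np.array(c['dist_coeffs'])).ravel()
    M=R.from_rotvec(c['attitude']).as_matrix();d=M@[q[0],q[1],1];p=np.array(c['position']);return p+d*(z-p[2])/d[2]
for px in[(413,190),(432,194),(451,198)]:print('well top',ray('top',px,.092).round(4))
for px in[(204,302),(229,283),(253,265)]:print('well scene',ray('scene',px,.092).round(4))
for n in('top','scene'):
    P=cloud(n,n+'0');x,y,z=P[...,0],P[...,1],P[...,2]
    def rep(t,m):
        q=P[m]; 
        if len(q)<5: print(n,t,len(q));return
        r=cv2.minAreaRect((q[:,:2]*1000).astype(np.float32)); print(n,t,len(q),np.nanmedian(q,0).round(4),'rect',np.round(r[0],1),np.round(r[1],1),round(r[2],1))
    s=(np.hypot(x-.44,y-.245)<.08)
    rep('handle top',s&(z>.14)&(z<.16)); rep('stand top',s&(z>.085)&(z<.098)); rep('stand >.1',s&(z>.1))
    h=(np.hypot(x-.45,y+.22)<.14)
    rep('block',h&(z>.0875)&(z<.1)); rep('heater',h&(z>.06))
    for nm,px in dict(beaker=(320,272),grad=(319,100),jar=(307,160),big=(222,143),jar2=(168,170),bottle=(258,103),yel=(194,210)).items():
        if n=='top':
            q=P[px[1]-12:px[1]+13,px[0]-12:px[0]+13].reshape(-1,3);q=q[q[:,2]>.03]
            if len(q):print(nm,q.mean(0).round(3),q.max(0).round(3),q.min(0).round(3))
a=cv2.imread('pics/top0.png');cv2.imwrite('pics/c.png',np.hstack([cv2.resize(a[130:250,180:280],None,fx=4,fy=4,interpolation=cv2.INTER_CUBIC),cv2.resize(a[130:250,380:480],None,fx=4,fy=4,interpolation=cv2.INTER_CUBIC)]))
```

```text
well top [ 0.5986 -0.1778  0.092 ]
well top [ 0.5888 -0.2229  0.092 ]
well top [ 0.579  -0.2683  0.092 ]
well scene [ 0.5833 -0.2629  0.092 ]
well scene [ 0.5909 -0.2197  0.092 ]
well scene [ 0.599  -0.1754  0.092 ]
top handle top 0
top stand top 0
top stand >.1 0
top block 661 [ 0.5696 -0.2368  0.0912] rect [ 573.2 -229. ] [149.2  33.9] 79.1
top heater 2604 [ 0.5416 -0.2219  0.0704] rect [ 546.4 -214.4] [185.5  92.1] 79.3
beaker [0.409 0.043 0.061] [0.437 0.071 0.078] [0.382 0.015 0.03 ]
grad [0.786 0.045 0.17 ] [0.809 0.064 0.183] [0.772 0.027 0.109]
jar [0.669 0.073 0.088] [0.702 0.103 0.094] [0.643 0.044 0.054]
big [0.678 0.25  0.184] [0.702 0.275 0.199] [0.661 0.233 0.115]
jar2 [0.644 0.401 0.107] [0.677 0.431 0.114] [0.616 0.371 0.077]
bottle [0.796 0.185 0.123] [0.83  0.218 0.152] [0.78  0.163 0.091]
yel [0.547 0.325 0.114] [0.56  0.339 0.138] [0.535 0.315 0.033]
scene handle top 0
scene stand top 0
scene stand >.1 0
scene block 1521 [ 0.5697 -0.2402  0.0928] rect [ 573.1 -227.2] [149.2  34.7] 80.3
scene heater 4071 [ 0.5386 -0.2315  0.0723] rect [ 547.1 -212.3] [186.1  92. ] 79.3
```

View pics/c.png

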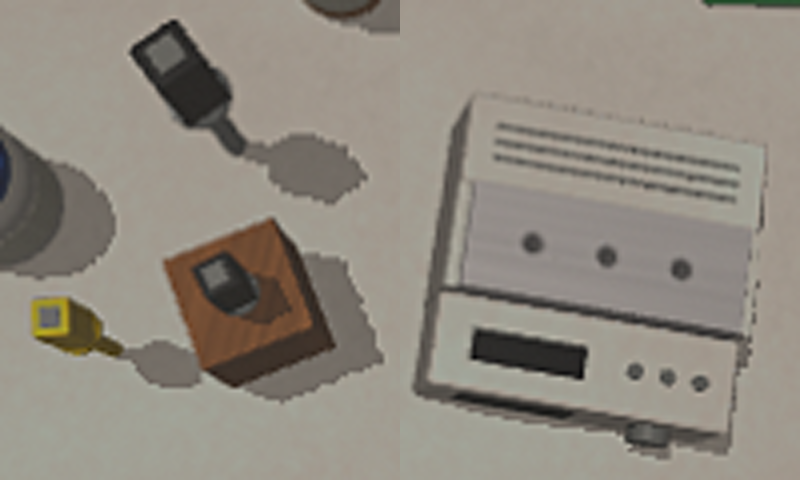

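Run:
```python
from h import *
for n in('top','scene'):
    P=cloud(n,n+'0');x,y,z=P[...,0],P[...,1],P[...,2]
    def rep(t,m):
        q=P[m]; 
        if len(q)<5: print(n,t,len(q));return
        r=cv2.minAreaRect((q[:,:2]*1000).astype(np.float32)); print(n,t,len(q),np.nanmedian(q,0).round(4),'rect',np.round(r[0],1),np.round(r[1],1),round(r[2],1))
    s=(np.hypot(x-.57,y-.215)<.06)
    rep('handle top',s&(z>.146)&(z<.156)); rep('stand top',s&(z>.086)&(z<.096)); rep('stand >.1',s&(z>.1))
    h=(np.hypot(x-.59,y+.22)<.14)
    rep('block',h&(z>.0885)&(z<.1)); rep('heater',h&(z>.06))
    rep('big',(np.hypot(x-.68,y-.25)<.06)&(z>.12));rep('yel',(np.hypot(x-.547,y-.325)<.04)&(z>.1))
```

```text
top handle top 94 [0.5703 0.233  0.1489] rect [570.2 233.1] [22.6 20.8] 28.8
top stand top 703 [0.5647 0.2271 0.0906] rect [570.4 233.2] [71.5 71.5] 22.0
top stand >.1 162 [0.5667 0.2299 0.1473] rect [570.2 232.6] [23.1 21.9] 28.1
top block 1765 [ 0.591  -0.2217  0.0913] rect [ 595.8 -223.2] [169.4  75.3] 79.5
top heater 5662 [ 0.5845 -0.2191  0.0831] rect [ 589.5 -222.1] [186.4 179.7] 79.3
top big 356 [0.6751 0.2501 0.1912] rect [681.5 253.7] [32.7 31.8] 36.4
top yel 148 [0.5479 0.324  0.1331] rect [549.1 327.9] [22.9 21.4] 6.7
scene handle top 71 [0.5717 0.2313 0.1498] rect [571.2 233.1] [21.1 22.9] 28.6
scene stand top 552 [0.5765 0.2221 0.0933] rect [570.  235.5] [70.1 74.1] 22.2
scene stand >.1 257 [0.5741 0.227  0.1321] rect [572.  233.1] [24.4 22.7] 25.1
scene block 4396 [ 0.5921 -0.2288  0.0929] rect [ 590.2 -221.5] [174.7  66.5] 80.2
scene heater 13345 [ 0.6138 -0.2344  0.0852] rect [ 590.7 -219.3] [187.  181.9] 79.9
scene big 766 [0.6883 0.2461 0.1667] rect [684.8 254.1] [34.5 33. ] 36.4
scene yel 198 [0.5539 0.3214 0.1232] rect [550.7 329. ] [22.2 23.7] 5.9
```

Request:
carry_out([
  [0, 0, -10, 0, 0, 0.11, 85],
  [0, 0, -10, 0, 0, 0.11, 85],
  [0, 0, -10, 0, 0, 0.11, 85],
  [0, 0, -10, 0, 0, 0.11, 85],
  [0, 0, -10, 0, 0, 0.11, 85],
  [0, 0, -10, 0, 0, 0.11, 85],
  [0, 0, 0, 0, 0, 0, 85],
])

```text
clock: 0.73
eef_pos: [0.2398, 0.5505, 0.2539]
eef_rot: [-1.608, -2.699, -0.005]
force: [-0.0, 0.3, -0.0]
finger_gap: 0.0848
grasp_force: 0.0
```

```bash
cat >> h.py <<'E'
def to(x,y,z=None):
    o=ctrl.get_obs();M=R.from_rotvec(o['eef_rot']).as_matrix();p=o['eef_pos']
    print('t',round(o['clock'],2),'pos',p.round(4),'ydir',round(np.degrees(np.arctan2(M[1,1],M[0,1])),2),'tilt z',M[:,2].round(4),'F',o['force'].round(2),'gap',round(o['finger_gap'],4),round(o['grasp_force'],1))
    print('shift mm',(M.T@(np.array([x,y,p[2] if z is None else z])-p)*1000).round(1))
E
python3 -c "
from h import *
to(.5705,.233)"
```

```text
t 0.73 pos [0.2398 0.5505 0.2539] ydir 28.43 tilt z [ 0.0013  0.0027 -1.    ] F [-0.04  0.32 -0.03] gap 0.0848 0.0
shift mm [-4.367e+02  1.396e+02 -4.000e-01]
```

Request:
carry_out([
  [-36.4, 11.6, 0, 0, 0, 0, 60],
  [-36.4, 11.6, 0, 0, 0, 0, 60],
  [-36.4, 11.6, 0, 0, 0, 0, 60],
  [-36.4, 11.6, 0, 0, 0, 0, 60],
  [-36.4, 11.6, 0, 0, 0, 0, 60],
  [-36.4, 11.6, 0, 0, 0, 0, 60],
  [-36.4, 11.6, 0, 0, 0, 0, 60],
  [-36.4, 11.6, 0, 0, 0, 0, 60],
  [-36.4, 11.6, 0, 0, 0, 0, 60],
  [-36.4, 11.6, 0, 0, 0, 0, 60],
  [-36.4, 11.6, 0, 0, 0, 0, 60],
  [-36.4, 11.6, 0, 0, 0, 0, 60],
])

```text
clock: 1.73
eef_pos: [0.5721, 0.2319, 0.2508]
eef_rot: [-1.597, -2.704, 0.001]
force: [0.5, 1.2, -0.3]
finger_gap: 0.0602
grasp_force: 0.0
```

Request:
carry_out([
  [0, 0, 0, 0, 0, 0, 60],
  [0, 0, 0, 0, 0, 0, 60],
])

```text
clock: 1.9
eef_pos: [0.572, 0.2317, 0.2498]
eef_rot: [-1.603, -2.7, 0.003]
force: [-0.3, -0.8, -0.7]
finger_gap: 0.0602
grasp_force: 0.0
```

Run:
```python
from h import *
to(.5705,.233,.105)
snap('wrist','w1');P=cloud('wrist','w1');x,y,z=P[...,0],P[...,1],P[...,2]
for t,m in(('handle',(np.hypot(x-.57,y-.233)<.03)&(z>.143)&(z<.158)),('stand',(np.hypot(x-.57,y-.233)<.06)&(z>.085)&(z<.097))):
    q=P[m];r=cv2.minAreaRect((q[:,:2]*1000).astype(np.float32));print(t,len(q),np.median(q,0),r)
```

```text
t 1.9 pos [0.572  0.2317 0.2498] ydir 28.61 tilt z [-2.7e-03 -8.0e-04 -1.0e+00] F [-0.35 -0.79 -0.69] gap 0.0602 0.0
shift mm [  1.8  -0.4 144.8]
handle 593 [0.56872094 0.23604837 0.14859763] ((569.1356811523438, 235.40911865234375), (21.656139373779297, 21.798736572265625), 27.47620964050293)
stand 3478 [0.56419828 0.24206854 0.09044385] ((569.2102661132812, 235.02584838867188), (70.0867691040039, 70.24959564208984), 22.230459213256836)
```

View pics/w1.png

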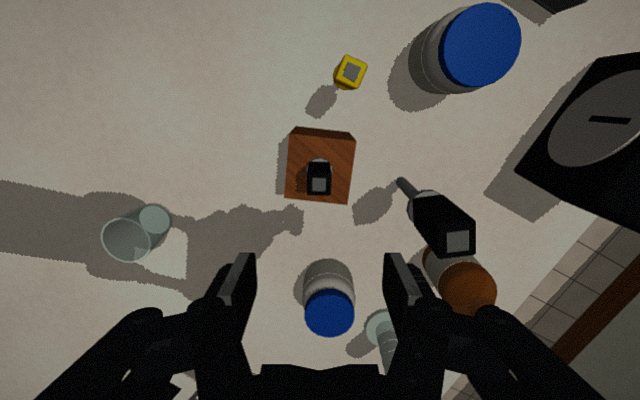

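The wrist view shows the handle at (319,178), centred laterally and square to the fingers. The path down between the yellow and big look-alikes is free.

Request:
carry_out([
  [3, -0.5, 25, 0, 0, 0, 60],
  [0, 0, 25, 0, 0, 0, 60],
  [0, 0, 25, 0, 0, 0, 60],
  [0, 0, 25, 0, 0, 0, 60],
  [0, 0, 25, 0, 0, 0, 60],
  [0, 0, 20, 0, 0, 0, 60],
  [0, 0, 0, 0, 0, 0, 60],
  [0, 0, 0, 0, 0, 0, 60],
])

```text
clock: 2.62
eef_pos: [0.5676, 0.2369, 0.1058]
eef_rot: [-1.598, -2.703, 0.003]
force: [0.9, -0.2, 0.9]
finger_gap: 0.0604
grasp_force: 0.0
```

Request:
carry_out([
  [0, 0, 0, 0, 0, 0, 10],
  [0, 0, 0, 0, 0, 0, 10],
  [0, 0, 0, 0, 0, 0, 10],
  [0, 0, 0, 0, 0, 0, 10],
  [0, 0, 0, 0, 0, 0, 10],
  [0, 0, 0, 0, 0, 0, 10],
  [0, 0, 0, 0, 0, 0, 10],
  [0, 0, 0, 0, 0, 0, 10],
], newtons=50)

```text
clock: 3.28
eef_pos: [0.5701, 0.2362, 0.1093]
eef_rot: [1.602, 2.7, 0.004]
force: [-1.4, 0.3, 7.0]
finger_gap: 0.0186
grasp_force: 48.7
```

```bash
python3 -c "
from h import *
to(.57,.2342,.105)"
```

```text
t 3.28 pos [0.5701 0.2362 0.1093] ydir 28.65 tilt z [ 0.0032  0.0014 -1.    ] F [-1.38  0.34  6.95] gap 0.0186 48.7
shift mm [-1.7 -1.1  4.3]
```

Request:
carry_out([
  [0, 0, -10, 0, 0, 0, 10],
  [0, 0, -15, 0, 0, 0, 10],
  [0, 0, -15, 0, 0, 0, 10],
  [0, 0, -15, 0, 0, 0, 10],
  [0, 0, -15, 0, 0, 0, 10],
  [0, 0, -15, 0, 0, 0, 10],
  [0, 0, -15, 0, 0, 0, 10],
  [0, 0, -15, 0, 0, 0, 10],
  [0, 0, -15, 0, 0, 0, 10],
  [0, 0, 0, 0, 0, 0, 10],
  [0, 0, 0, 0, 0, 0, 10],
])

```text
clock: 4.2
eef_pos: [0.5698, 0.236, 0.2378]
eef_rot: [1.602, 2.701, 0.002]
force: [0.2, 0.6, -2.7]
finger_gap: 0.0183
grasp_force: 48.9
```

Run:
```python
from h import *
to(.59,-.221)
snap('wrist','w2');snap('scene','s2')
a=cv2.imread('pics/s2.png')[30:230,270:530];b=cv2.imread('pics/w2.png')[150:400,200:460]
cv2.imwrite('pics/c2.png',np.hstack([cv2.resize(a,(400,400)),cv2.resize(b,(400,400))]))
```

```text
t 4.2 pos [0.5698 0.236  0.2378] ydir 28.64 tilt z [ 1.9e-03  7.0e-04 -1.0e+00] F [ 0.21  0.58 -2.71] gap 0.0183 48.9
shift mm [-4.107e+02 -2.013e+02 -3.000e-01]
```

View pics/c2.png

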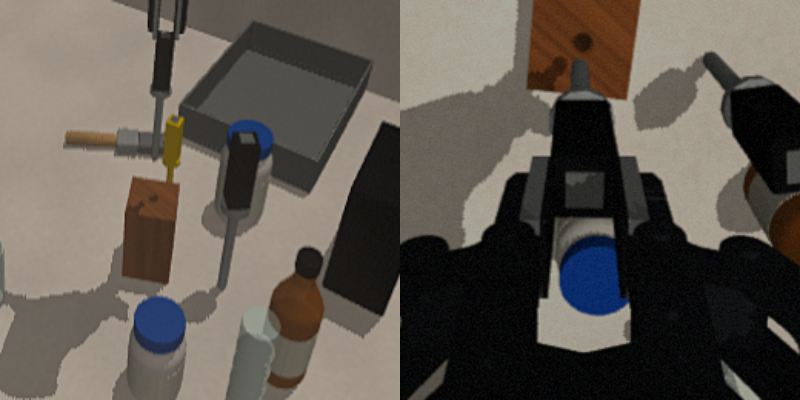

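The probe is drawn out and hangs between the fingers (scene crop about (160,60)-(157,155)). Next I measure its tilt and tip before moving on.

Run:
```python
from h import *
snap('top','t2')
for n,f in(('scene','s2'),('top','t2'),('wrist','w2')):
    P=cloud(n,f);x,y,z=P[...,0],P[...,1],P[...,2];m0=np.hypot(x-.57,y-.235)<.03
    c=np.array(viewer.camera_params(n)['position']) if n!='wrist' else None
    for a in np.arange(.12,.30,.01):
        q=P[m0&(z>a)&(z<=a+.01)]
        if len(q)<4: continue
        print(n,a.round(2),len(q),(np.median(q,0)*1000).round(1),np.ptp(q,0).round(3))
    print(c)
```

```text
scene 0.14 12 [571.3 230.  146.7] [0.008 0.005 0.006]
scene 0.15 19 [571.5 230.6 154.4] [0.009 0.007 0.009]
scene 0.16 22 [571.4 230.3 165.3] [0.01  0.008 0.009]
scene 0.17 19 [572.2 230.4 174.9] [0.007 0.009 0.01 ]
scene 0.18 22 [571.9 230.2 184.5] [0.009 0.006 0.01 ]
scene 0.19 24 [571.4 231.1 195.3] [0.009 0.01  0.01 ]
scene 0.2 20 [571.6 231.1 204.8] [0.009 0.006 0.009]
scene 0.21 13 [572.7 230.6 212.2] [0.017 0.014 0.01 ]
scene 0.22 71 [576.9 224.7 224.7] [0.028 0.023 0.01 ]
scene 0.23 54 [575.9 225.2 234.6] [0.025 0.011 0.01 ]
scene 0.24 59 [576.  224.7 245.1] [0.021 0.013 0.01 ]
scene 0.25 59 [577.  225.4 254.8] [0.023 0.014 0.01 ]
scene 0.26 60 [575.9 225.2 264.9] [0.02  0.013 0.01 ]
scene 0.27 102 [574.  228.8 277.3] [0.029 0.026 0.01 ]
scene 0.28 72 [577.1 230.6 286. ] [0.039 0.03  0.01 ]
scene 0.29 82 [568.2 224.3 295.5] [0.04  0.023 0.01 ]
[ 0.87705233 -0.38066634  0.58693347]
top 0.14 4 [565.7 229.1 144.1] [0.005 0.003 0.006]
top 0.15 5 [565.5 228.7 155.8] [0.005 0.004 0.008]
top 0.16 5 [566.  228.9 163.9] [0.006 0.005 0.008]
top 0.17 7 [564.8 229.2 174.2] [0.006 0.005 0
[... 367 characters left out ...]
565.6 237.9 155.3] [0.008 0.007 0.01 ]
wrist 0.16 40 [565.9 238.  165.5] [0.009 0.007 0.009]
wrist 0.17 50 [566.3 238.1 174.8] [0.009 0.007 0.01 ]
wrist 0.18 45 [566.3 238.2 184.4] [0.008 0.007 0.009]
wrist 0.19 12 [566.4 238.5 191.4] [0.005 0.004 0.002]
wrist 0.22 323 [562.9 244.2 224.7] [0.027 0.024 0.01 ]
wrist 0.23 200 [564.9 244.5 235.1] [0.02  0.011 0.01 ]
wrist 0.24 248 [564.3 244.2 245.3] [0.019 0.011 0.01 ]
wrist 0.25 317 [564.7 244.  255.4] [0.019 0.011 0.01 ]
wrist 0.26 336 [565.6 244.1 265.2] [0.02  0.012 0.01 ]
wrist 0.27 1763 [569.4 237.  277.3] [0.033 0.032 0.01 ]
wrist 0.28 621 [572.8 240.1 285.7] [0.04  0.032 0.01 ]
wrist 0.29 843 [566.5 239.9 295.4] [0.04  0.032 0.01 ]
None
```

Request:
carry_out([
  [-20, -9, 0, 0, 0, 0, 10],
  [-35, -16, 0, 0, 0, 0, 10],
  [-35, -16, 0, 0, 0, 0, 10],
  [-35, -16, 0, 0, 0, 0, 10],
  [-35, -16, 0, 0, 0, 0, 10],
  [-35, -16, 0, 0, 0, 0, 10],
  [-35, -16, 0, 0, 0, 0, 10],
  [-35, -16, 0, 0, 0, 0, 10],
  [-35, -16, 0, 0, 0, 0, 10],
  [-35, -16, 0, 0, 0, 0, 10],
  [-30, -13, 0, 0, 0, 0, 10],
  [-10, -5, 0, 0, 0, 0, 10],
])

```text
clock: 5.35
eef_pos: [0.5981, -0.1799, 0.2344]
eef_rot: [-1.608, -2.696, 0.004]
force: [0.2, 0.4, -1.3]
finger_gap: 0.0183
grasp_force: 48.9
```

Request:
carry_out([
  [-10, 13, 0, 0, 0, 0, 10],
  [0, 0, 0, 0, 0, 0, 10],
  [0, 0, 0, 0, 0, 0, 10],
  [0, 0, 0, 0, 0, 0, 10],
])

```text
clock: 5.68
eef_pos: [0.6149, -0.1768, 0.2361]
eef_rot: [-1.601, -2.701, 0.0]
force: [-0.4, 0.6, -0.9]
finger_gap: 0.0184
grasp_force: 49.1
```

Run:
```python
from h import *
to(.5993,-.1752)
snap('wrist','w3');snap('scene','s3')
p=ctrl.get_obs()['eef_pos']
for n,f in(('scene','s3'),('wrist','w3')):
    P=cloud(n,f);x,y,z=P[...,0],P[...,1],P[...,2]
    q=P[(np.hypot(x-p[0],y-p[1])<.02)&(z>p[2]-.09)&(z<p[2]-.04)];print(n,'stem',len(q),np.median(q,0).round(4),(np.median(q,0)-p).round(4))
    m=(np.hypot(x-.59,y+.221)<.12)&(z>.065)&(z<.1)
    print(n,'heater',cv2.minAreaRect((P[m][:,:2]*1000).astype(np.float32)))
```

```text
t 5.68 pos [ 0.6149 -0.1768  0.2361] ydir 28.71 tilt z [-1.4e-03  7.0e-04 -1.0e+00] F [-0.45  0.6  -0.94] gap 0.0184 49.1
shift mm [  8.9 -12.9   0. ]
scene stem 164 [ 0.6175 -0.1811  0.1733] [ 0.0026 -0.0043 -0.0636]
scene heater ((591.2516479492188, -219.46533203125), (186.89047241210938, 181.09805297851562), 79.93775939941406)
wrist stem 192 [ 0.6109 -0.1746  0.1703] [-0.004   0.0022 -0.0666]
wrist heater ((589.9640502929688, -220.29763793945312), (187.36749267578125, 181.11085510253906), 79.75917053222656)
```

View pics/w3.png

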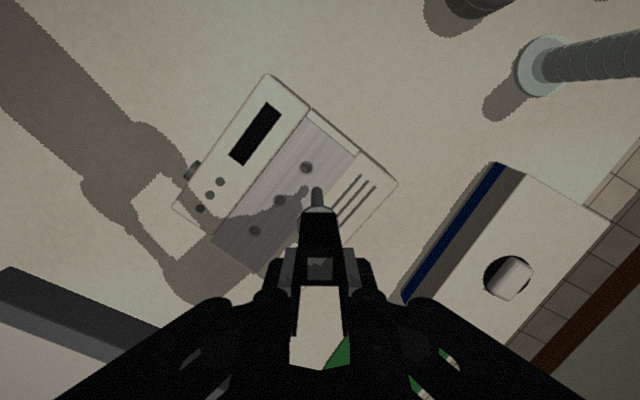

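View pics/s3.png

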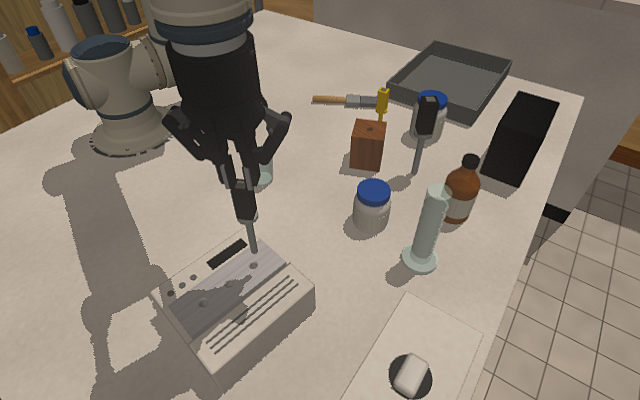

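Wells are at (306,167), (280,200) and (255,230) in the wrist view. The stem hangs beside the nearest well, because my last row overshot sideways by 13 mm.

Run:
```python
from h import *
def ray(n,f,px,z):
    s=np.load('pics/%s.npz'%f);c=viewer.camera_params(n);q=cv2.undistortPoints(np.array([[px]],float),np.array(c['K']),np.array(c['dist_coeffs'])).ravel()
    if n=='wrist':
        T=np.array(c['T_tool_cam']);W=R.from_rotvec(s['rot']).as_matrix();M=W@T[:3,:3];p=W@T[:3,3]+s['pos']
    else: M=R.from_rotvec(c['attitude']).as_matrix();p=np.array(c['position'])
    d=M@[q[0],q[1],1];return p+d*(z-p[2])/d[2]
def cen(f,u,v,r=6):
    g=cv2.imread('pics/%s.png'%f,0)[v-r:v+r+1,u-r:u+r+1].astype(float);w=np.clip(np.median(g)-12-g,0,None)
    a,b=np.mgrid[-r:r+1,-r:r+1];return(u+(w*b).sum()/w.sum(),v+(w*a).sum()/w.sum())
for n,f,L in(('top','top0',[(413,190),(432,194),(451,198)]),('scene','scene0',[(253,265),(229,283),(204,302)]),('wrist','w3',[(306,167),(280,200),(255,230)])):
    for u,v in L:
        c=cen(f,u,v);print(n,np.round(c,1),(ray(n,f,c,.091)[:2]*1000).round(1))
```

```text
top [412.6 190.4] [ 597.8 -177.1]
top [431.2 193.7] [ 589.8 -221.3]
top [449.8 196.9] [ 581.8 -265.8]
scene [253.  265.3] [ 598.8 -175.4]
scene [229.  283.3] [ 590.7 -219.7]
scene [203.3 302.9] [ 582.9 -264.2]
wrist [307.3 167.3] [ 599.2 -174.3]
wrist [277.7 199.3] [ 588.  -219.3]
wrist [251.9 229.8] [ 579.  -263.6]
```

Request:
carry_out([
  [9.6, -12.1, 0, 0, 0, 0, 10],
  [0, 0, 0, 0, 0, 0, 10],
  [0, 0, 12, 0, 0, 0, 10],
  [0, 0, 12, 0, 0, 0, 10],
  [0, 0, 12, 0, 0, 0, 10],
  [0, 0, 6, 0, 0, 0, 10],
  [0, 0, 4, 0, 0, 0, 10],
  [0, 0, 4, 0, 0, 0, 10],
  [0, 0, 4, 0, 0, 0, 10],
  [0, 0, 4, 0, 0, 0, 10],
])

```text
clock: 6.62
eef_pos: [0.6003, -0.1751, 0.1793]
eef_rot: [1.602, 2.701, 0.0]
force: [-0.3, -0.0, -1.0]
finger_gap: 0.0184
grasp_force: 49.2
```

```bash
python3 -c "
from h import *
to(.5997,-.1742)"
```

```text
t 6.62 pos [ 0.6003 -0.1751  0.1793] ydir 28.65 tilt z [ 1.1e-03 -4.0e-04 -1.0e+00] F [-0.33 -0.01 -1.04] gap 0.0184 49.2
shift mm [ 1.1 -0.1 -0. ]
```

Request:
carry_out([
  [1, 0, 5, 0, 0, 0, 10],
  [0, 0, 5, 0, 0, 0, 10],
  [0, 0, 5, 0, 0, 0, 10],
  [0, 0, 5, 0, 0, 0, 10],
  [0, 0, 5, 0, 0, 0, 10],
  [0, 0, 3, 0, 0, 0, 10],
  [0, 0, 3, 0, 0, 0, 10],
  [0, 0, 3, 0, 0, 0, 10],
  [0, 0, 2, 0, 0, 0, 10],
  [0, 0, 2, 0, 0, 0, 10],
  [0, 0, 0, 0, 0, 0, 10],
])

```text
clock: 7.53
eef_pos: [0.6009, -0.1748, 0.1449]
eef_rot: [1.6, 2.696, 0.002]
force: [-1.5, 0.5, 9.8]
finger_gap: 0.0183
grasp_force: 52.2
```

Blocked at about 43 mm with about 10 N: this well holds a slug. I'll withdraw and try the middle one.

Request:
carry_out([
  [0, 0, -8, 0, 0, 0, 10],
  [0, 0, -12, 0, 0, 0, 10],
  [0, 0, -12, 0, 0, 0, 10],
  [0, 0, -12, 0, 0, 0, 10],
  [0, 0, -12, 0, 0, 0, 10],
  [0, 0, -14, 0, 0, 0, 10],
  [0, 0, 0, 0, 0, 0, 10],
  [0, 0, 0, 0, 0, 0, 10],
  [-17, -14, 0, 0, 0, 0, 10],
  [-18, -14, 0, 0, 0, 0, 10],
  [0, 0, 0, 0, 0, 0, 10],
  [0, 0, 0, 0, 0, 0, 10],
])

```text
clock: 8.53
eef_pos: [0.5912, -0.2191, 0.2093]
eef_rot: [-1.604, -2.698, 0.0]
force: [-0.0, 0.8, -2.0]
finger_gap: 0.0183
grasp_force: 49.2
```

Run:
```python
from h import *
to(.5914,-.2185)
snap('scene','s4');p=ctrl.get_obs()['eef_pos']
P=cloud('scene','s4');x,y,z=P[...,0],P[...,1],P[...,2]
for a in(-.1,-.09,-.08,-.07,-.06,-.05,-.04,-.03,-.02):
    q=P[(np.hypot(x-p[0],y-p[1])<.02)&(z-p[2]>a)&(z-p[2]<a+.01)]-p
    if len(q): print(a,len(q),np.median(q,0).round(4))
```

```text
t 8.53 pos [ 0.5912 -0.2191  0.2093] ydir 28.54 tilt z [-0.0021  0.001  -1.    ] F [-0.03  0.81 -1.97] gap 0.0183 49.2
shift mm [0.5 0.5 0. ]
-0.1 4 [ 0.0013 -0.0054 -0.091 ]
-0.09 29 [ 0.0018 -0.0048 -0.0843]
-0.08 29 [ 0.0022 -0.0047 -0.0747]
-0.07 32 [ 0.0024 -0.0042 -0.0649]
-0.06 33 [ 0.0021 -0.0047 -0.055 ]
-0.05 34 [ 0.0027 -0.0038 -0.044 ]
-0.04 31 [ 0.0032 -0.0048 -0.0351]
-0.03 6 [ 0.003  -0.0051 -0.0289]
-0.02 94 [ 0.0096 -0.0078 -0.0116]
```

Request:
carry_out([
  [0.5, 0.5, 10, 0, 0, 0, 10],
  [0, 0, 6, 0, 0, 0, 10],
  [0, 0, 4, 0, 0, 0, 10],
  [0, 0, 4, 0, 0, 0, 10],
  [0, 0, 4, 0, 0, 0, 10],
  [0, 0, 4, 0, 0, 0, 10],
  [0, 0, 4, 0, 0, 0, 10],
  [0, 0, 4, 0, 0, 0, 10],
  [0, 0, 4, 0, 0, 0, 10],
  [0, 0, 4, 0, 0, 0, 10],
  [0, 0, 4, 0, 0, 0, 10],
  [0, 0, 0, 0, 0, 0, 10],
])

```text
clock: 9.58
eef_pos: [0.5916, -0.2176, 0.1575]
eef_rot: [-1.602, -2.701, 0.0]
force: [0.4, -0.6, -1.5]
finger_gap: 0.0185
grasp_force: 49.2
```

Request:
carry_out([
  [0, 0, 4, 0, 0, 0, 10],
  [0, 0, 4, 0, 0, 0, 10],
  [0, 0, 4, 0, 0, 0, 10],
  [0, 0, 4, 0, 0, 0, 10],
  [0, 0, 2, 0, 0, 0, 10],
  [0, 0, 0, 0, 0, 0, 10],
])

```text
clock: 10.08
eef_pos: [0.593, -0.2183, 0.1448]
eef_rot: [1.6, 2.697, 0.001]
force: [-2.2, 0.2, 12.0]
finger_gap: 0.0182
grasp_force: 52.6
```

The middle well is blocked at the same height, so the last well should be the clear one.

Request:
carry_out([
  [0, 0, -8, 0, 0, 0, 10],
  [0, 0, -12, 0, 0, 0, 10],
  [0, 0, -12, 0, 0, 0, 10],
  [0, 0, -12, 0, 0, 0, 10],
  [0, 0, -12, 0, 0, 0, 10],
  [0, 0, -14, 0, 0, 0, 10],
  [0, 0, 0, 0, 0, 0, 10],
  [0, 0, 0, 0, 0, 0, 10],
  [-17, -14, 0, 0, 0, 0, 10],
  [-18, -14, 0, 0, 0, 0, 10],
  [0, 0, 0, 0, 0, 0, 10],
  [0, 0, 0, 0, 0, 0, 10],
])

```text
clock: 11.08
eef_pos: [0.5835, -0.2626, 0.2092]
eef_rot: [-1.604, -2.698, 0.0]
force: [0.2, -0.0, -1.2]
finger_gap: 0.0182
grasp_force: 49.2
```

Run:
```python
from h import *
to(.5832,-.2627)
snap('scene','s5');p=ctrl.get_obs()['eef_pos']
P=cloud('scene','s5');x,y,z=P[...,0],P[...,1],P[...,2]
for a in(-.1,-.09,-.07,-.05,-.04):
    q=P[(np.hypot(x-p[0],y-p[1])<.02)&(z-p[2]>a)&(z-p[2]<a+.01)]-p
    if len(q): print(a,len(q),np.median(q,0).round(4))
```

```text
t 11.08 pos [ 0.5835 -0.2626  0.2092] ydir 28.54 tilt z [-0.0021  0.0012 -1.    ] F [ 0.22 -0.01 -1.17] gap 0.0182 49.2
shift mm [ 0.1 -0.3  0. ]
-0.1 9 [ 0.0029 -0.0044 -0.0909]
-0.09 27 [ 0.0028 -0.0042 -0.0852]
-0.07 31 [ 0.0033 -0.0039 -0.0654]
-0.05 38 [ 0.0036 -0.0037 -0.0446]
-0.04 37 [ 0.004  -0.0032 -0.0346]
```

Request:
carry_out([
  [0.7, 0, 10, 0, 0, 0, 10],
  [0, 0, 6, 0, 0, 0, 10],
  [0, 0, 4, 0, 0, 0, 10],
  [0, 0, 4, 0, 0, 0, 10],
  [0, 0, 4, 0, 0, 0, 10],
  [0, 0, 4, 0, 0, 0, 10],
  [0, 0, 4, 0, 0, 0, 10],
  [0, 0, 4, 0, 0, 0, 10],
  [0, 0, 4, 0, 0, 0, 10],
  [0, 0, 4, 0, 0, 0, 10],
  [0, 0, 4, 0, 0, 0, 10],
  [0, 0, 0, 0, 0, 0, 10],
])

```text
clock: 12.13
eef_pos: [0.5835, -0.261, 0.1575]
eef_rot: [-1.602, -2.701, 0.0]
force: [-0.2, -0.6, -2.1]
finger_gap: 0.0186
grasp_force: 49.2
```

Request:
carry_out([
  [0, 0, 4, 0, 0, 0, 10],
  [0, 0, 4, 0, 0, 0, 10],
  [0, 0, 4, 0, 0, 0, 10],
  [0, 0, 4, 0, 0, 0, 10],
  [0, 0, 2, 0, 0, 0, 10],
  [0, 0, 0, 0, 0, 0, 10],
])

```text
clock: 12.63
eef_pos: [0.5835, -0.2611, 0.1398]
eef_rot: [-1.602, -2.701, 0.0]
force: [-0.5, 0.2, -1.2]
finger_gap: 0.0183
grasp_force: 49.1
```

No resistance past 42 mm, so this well is clear. Now down to the collar.

Request:
carry_out([
  [0, 0, 4, 0, 0, 0, 10],
  [0, 0, 4, 0, 0, 0, 10],
  [0, 0, 4, 0, 0, 0, 10],
  [0, 0, 4, 0, 0, 0, 10],
  [0, 0, 4, 0, 0, 0, 10],
  [0, 0, 3, 0, 0, 0, 10],
  [0, 0, 3, 0, 0, 0, 10],
  [0, 0, 3, 0, 0, 0, 10],
  [0, 0, 2, 0, 0, 0, 10],
  [0, 0, 1, 0, 0, 0, 10],
  [0, 0, 0, 0, 0, 0, 10],
])

```text
clock: 13.55
eef_pos: [0.5836, -0.2617, 0.1095]
eef_rot: [1.603, 2.701, -0.001]
force: [-3.5, -2.0, 4.4]
finger_gap: 0.0182
grasp_force: 50.9
```

Request:
carry_out([
  [0, 0, 0, 0, 0, 0, 30],
  [0, 0, 0, 0, 0, 0, 45],
  [0, 0, 0, 0, 0, 0, 60],
  [0, 0, 0, 0, 0, 0, 60],
  [0, 0, 0, 0, 0, 0, 60],
  [0, 0, 0, 0, 0, 0, 60],
])

```text
clock: 14.05
eef_pos: [0.5839, -0.261, 0.1086]
eef_rot: [-1.602, -2.702, -0.0]
force: [-0.1, -0.0, 0.5]
finger_gap: 0.0601
grasp_force: 0.0
```

Request:
carry_out([
  [0, 0, -8, 0, 0, 0, 60],
  [0, 0, -15, 0, 0, 0, 60],
  [0, 0, -20, 0, 0, 0, 60],
  [0, 0, -25, 0, 0, 0, 60],
  [0, 0, -25, 0, 0, 0, 60],
  [0, 0, -25, 0, 0, 0, 60],
  [0, 0, 0, 0, 0, 0, 60],
  [0, 0, 0, 0, 0, 0, 60],
  [0, 0, 0, 0, 0, 0, 60],
])

```text
clock: 14.8
eef_pos: [0.5838, -0.2612, 0.2264]
eef_rot: [-1.603, -2.702, -0.0]
force: [0.3, 0.6, -0.3]
finger_gap: 0.0599
grasp_force: 0.0
```

Run:
```python
from h import *
to(.5832,-.2627)
snap('scene','s6')
P=cloud('scene','s6');x,y,z=P[...,0],P[...,1],P[...,2]
m=np.hypot(x-.582,y+.2645)<.025
for a in np.arange(.09,.17,.01):
    q=P[m&(z>a)&(z<=a+.01)]
    if len(q): print(a.round(2),len(q),np.median(q,0).round(4))
print('top z',np.percentile(z[m&(z<.17)],[95,99]))
cv2.imwrite('pics/c6.png',cv2.resize(cv2.imread('pics/s6.png')[100:400,100:500],None,fx=2,fy=2))
```

```text
t 14.8 pos [ 0.5838 -0.2612  0.2264] ydir 28.65 tilt z [-2.e-04  2.e-04 -1.e+00] F [ 0.34  0.65 -0.29] gap 0.0599 0.0
shift mm [-1.1 -1.2 -0. ]
0.09 523 [ 0.5909 -0.2725  0.0929]
0.1 84 [ 0.5913 -0.269   0.1059]
0.11 82 [ 0.5908 -0.2696  0.115 ]
0.12 88 [ 0.5914 -0.2688  0.1254]
0.13 95 [ 0.591  -0.2691  0.1346]
0.14 123 [ 0.5904 -0.2685  0.1469]
0.15 188 [ 0.584  -0.264   0.1512]
top z [0.15171761 0.15261888]
```

View pics/c6.png

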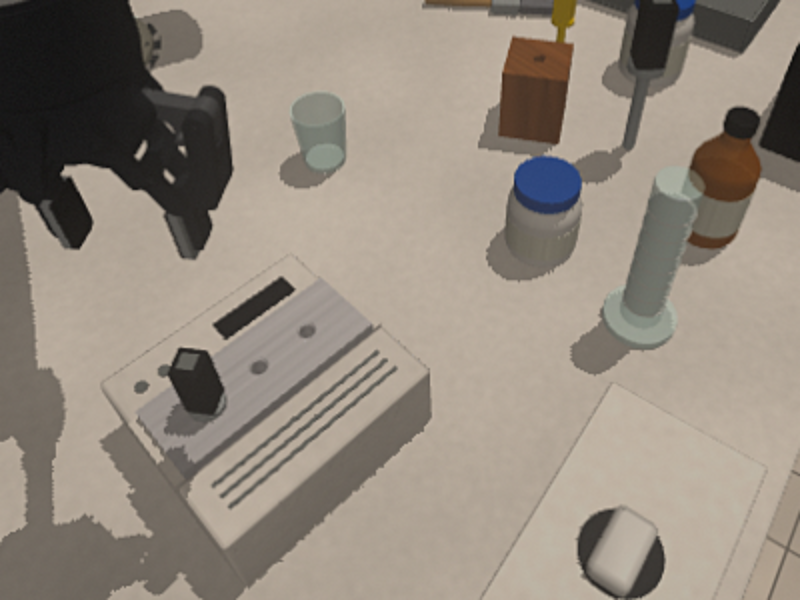

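The probe stands at crop (197,380), collar on the block and handle top at 0.151 m, so it is fully home. The fingers are clear of it and the glassware is upright.

```bash
python3 -c "
from plant import ctrl
print(ctrl.sign_off())"
```

```text
the job is handed in; nothing more can be done
None
```

The probe is seated fully home in well0, the only clear well, upright with its collar on the block and released; the beaker and graduate are still standing, and I handed the job in at about 15 s, with no verdict shown.

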